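Stroke the dial comparator's carriage and let it latch at mid position

TASK

Exercise the dial comparator before its check: with a fingertip on the black push pad, push the sprung carriage right in to its rear stop, then ease it back without letting it snap and let go, so that it stays latched on its stop pin at mid stroke. Push only on the front of the pad, never pinching or hooking the plate behind it, and do not touch the stop pin's knob, which drops by itself. Leave the nut, the two thread gauges and the toggle switch as they are.

Things in the scene. Friction and masses are not known exactly. Their poses are not given: they have to be found in the camera images.
- comparator: dial comparator bolted to the bench: dark base plate 270 x 110 x 16 mm (x = -95 to +175 mm), low carriage on a rail, grey bridge over it (102 mm wide, top 92 mm above the bench) with the stop pin, grey rear block 72 mm high, green enamel dial, face up, at the far end. Origin on the bench under the stop pin; x = the way the carriage is pushed in, towards the dial; z up.
- push_pad: black rubber push pad, 52 x 52 x 5 mm, upright on the carriage's front end and moving with it. Origin at the centre of its front face, 56 mm above the bench (pad from 30 to 82 mm); x points into the pad, along the push. With the carriage out it lies at x = -121 mm in the comparator's frame; the space in front of it is free.
- thumb_plate: bare aluminium plate 52 x 52 x 6 mm that backs the push pad, upright, right behind it (origin at its centre, 56 mm above the bench). Not to be touched by the fingers: touching it means that the pad is being pinched or hooked.
- carriage (a joint): travel in m: 0 = out (start), 0.025 = mid (latched), 0.050 = in, against a solid rear stop. The spring resists with 5 N at 0, rising to 12 N at the stop. Once the carriage is some 26 mm in, the stop pin drops into its slot; it then comes back no farther than mid. About 0.5 kg; it follows a finger that draws back, but snaps back (over 0.6 m/s) if let go suddenly from the stop.
- stop_pin (a joint): drop of the spring-loaded stop pin in metres: 0 = up, riding on top of the carriage; 0.008 = down in the slot, latched. The pin moves by itself.
- pin_knob: black knob, 20 mm across and 16 mm high, on top of the stop pin in the middle of the bridge; origin at the centre of its underside, which is 106 mm above the bench with the pin up and 98 mm with it down. Not to be touched.
- union_nut: bystander: loose brass hexagonal union nut, 46 mm across flats, 31 mm high, bore up; origin at the centre of its underside
- thread_gauge_a: bystander: the smaller loose steel thread plug gauge, lying down, 107 mm long, hexagonal handle 18 mm across flats; origin under the middle of the handle, x along it
- thread_gauge_b: bystander: the larger loose steel thread plug gauge, lying down, 124 mm long, hexagonal handle 24 mm across flats; origin under the middle of the handle, x along it
- control_box: bystander: grey control box 130 x 120 x 85 mm, fixed to the bench, with a black toggle switch on top that reaches 137 mm above the bench; origin at the centre of its underside
- toggle (a joint): angle of the box's toggle switch in rad: 0 as found, 0.87 thrown; leave it

How it is judged (in metres and radians):
On the way:
1. the carriage is pushed in to its rear stop (46 mm or more of its 50 mm) by the fingers on the push pad (value of joint carriage above 0.046 m and contact force between push_pad and the fingers above 1 N), for 0.1 s.
At the end, for the whole second after the job is handed in: the carriage rests at mid stroke (25 mm, within 3 mm), still, with the stop pin down in its slot (6 mm or more), and the robot is clear of it (value of joint carriage between 0.022 and 0.028 m and velocity of joint carriage between -0.01 and 0.01 m/s and value of joint stop_pin above 0.006 m); the robot touches nothing.
It fails at once if the carriage snaps back (faster than 0.4 m/s) (velocity of joint carriage below -0.4 m/s).
It fails at once if the plate behind the pad is pinched, hooked or pulled (contact force between thumb_plate and the fingers above 1 N).
It fails at once if the stop pin's knob is touched (contact force between pin_knob and the fingers above 1 N or contact force between pin_knob and the arm above 1 N).
It fails at once if the nut or a thread gauge is lifted, carried or shoved (more than 15 mm) (distance of any of union_nut, thread_gauge_a, thread_gauge_b from where it was at the start of the episode above 0.015 m).
It fails at once if the toggle switch is moved (value of joint toggle above 0.2 rad).
It also fails if it takes over 38 s, if anything falls off the work surface, if the arm or the gripper's body presses on something with over 40 N, if the wrist force passes 120 N, or if a joint passes its speed limit or range.

ROBOT

A 6-joint arm with a two-finger parallel gripper is mounted at the origin on the work surface. World frame = base frame: x ahead of the robot, y to its left, z up, the work surface at z = 0. Lengths are in m, angles in degrees, forces in N, time in s.
With the tool pointing down it reaches from about 0.325 to 0.85 m from the base axis. Payload 15.5 kg.
Tool frame: the origin (TCP) lies midway between the tips of the shut fingers; the grasp point (between the pads) lies 19 mm behind it; z points along the fingers, y is the line along which they close (so a half turn about z gives the same grasp; the last joint's range is limited). The gripper opens to 91 mm and grips with 3 to 60 N. Pads are 32 mm wide; open, the fingers measure 118 mm over their backs; the gripper's body (76 mm by 178 mm) begins 60 mm behind the grasp point.
Start: joints at [-73.883, 28.281, 77.091, -0, 74.628, -5.472], TCP at [0.23, -0.581, 0.214] pointing down, gripper open.
Joint ranges: [-166.48, 166.48], [-47.26, 123.95], [12.59, 153.08], [-70.14, 250.14], [6.76, 159.57], [-176.63, 176.63]. Speed limits (degrees/s): [108.29, 108.29, 147.25, 172.46, 172.46, 172.46].

INTERFACE

Orientations are given as a 3x3 rotation matrix whose columns are the frame's x, y, z axes.
In Python, from bench import ctrl gives the robot as it stands. The module is installed in compiled form; this text tells all that it offers. Calls block until the motion is done:
- ctrl.goto(position, orientation): joint-space move of the TCP to a pose.
- ctrl.move_l(position, vel=0.15, ori=None, contact_N=None): straight line of the TCP; ori=None keeps the orientation; vel is the mean speed in m/s. With contact_N (N) it stops when the force on the tool has changed by that much, and returns True; else False.
- ctrl.movej(angles): joint-space move.
- ctrl.command_gripper(opening): opening from 0.0 (shut) to 1.0 (fully open); the grip force is fixed at half the most; returns when the fingers have stopped.
- ctrl.sleep(seconds).
- ctrl.ik(position, orientation): joint angles nearest the present ones, or None.
- ctrl.read_camera(name): name is "scene" or "top" or "wrist"; returns the picture (384x512x3 uint8, blue, green, red); there is no depth.
- ctrl.camera_params(name): a dict with "fx", "fy", "cx", "cy" (pixels), "pose" (4x4, takes a point from camera to world coordinates); the wrist camera has in their place "T_tool_cam" (4x4, takes a point from camera to tool coordinates, whose origin is the TCP and whose axes are the flange's). Camera axes: x right, y up, looking along -z (the intrinsics and any distortion apply to the point x, -y, -z); pixel columns grow to the right and rows downward; lengths in m; the calibration is good to about 2 mm. The wrist camera is an equidistant fisheye: a pixel r from the principal point sees the ray r / f radians off the axis. A picture is of the moment at which its call begins: read the wrist's pose just before it. camera_params takes no time and is no camera call.
A pose or a line that the arm cannot do raises ctrl.MotionError and nothing moves.
- ctrl.sign_off(): hands the job in; it is judged then, once.
Readings, each from a call of its own:
- ctrl.current_t(): time.
- ctrl.current_q(): joint angles.
- ctrl.current_dq(): joint speeds.
- ctrl.current_effort(): joint torques, N m.
- ctrl.current_tool_pos(): TCP position.
- ctrl.current_eef_rot(): TCP orientation.
- ctrl.current_contact_force(): force on the tool from outside, world axes, zero at the start.
- ctrl.current_wrist_torque(): the same for the moment, N m.
- ctrl.current_grip_width(): opening from 0.0 (shut) to 1.0 (fully open).
- ctrl.current_grasp_force(): force on a finger pad.
Only numpy, scipy, OpenCV 4.12 (cv2) and the standard library are available. Lean on these libraries where they do the work, as an engineer would, in place of code of your own. Each camera call takes 0.05 s, during which the arm holds its last target. There are 200 camera calls.

## Working session

There is one attempt and no reset: what is moved stays moved. The work goes in short steps, each a Python script; the robot and the scene stay as the last script left them, time stands still between calls to the robot, and variables do not carry over. Pictures are saved under pics/ and viewed, at most 10 in all, crops included, and the job is handed in when it is done.

```bash
mkdir -p pics
python3 - <<'E'
from bench import ctrl
import cv2,numpy as np
np.set_printoptions(precision=4,suppress=True)
for n in("scene","top"):
    cv2.imwrite(f"pics/{n}0.png",ctrl.read_camera(n)); print(n,ctrl.camera_params(n))
print(ctrl.camera_params("wrist"),ctrl.current_t())
E
```

```text
scene {'fx': 428.06589651113194, 'fy': 428.06589651113194, 'cx': 266.0780299550224, 'cy': 189.13329113198805, 'pose': array([[-0.8733, -0.2676,  0.4071,  1.0977],
       [ 0.4872, -0.4927,  0.7211,  0.7212],
       [ 0.0076,  0.828 ,  0.5606,  0.7585],
       [ 0.    ,  0.    ,  0.    ,  1.    ]])}
top {'fx': 374.28002641467566, 'fy': 374.28002641467566, 'cx': 250.12428019997787, 'cy': 189.54712924810514, 'pose': array([[ 0.0243,  0.9891, -0.1453,  0.4581],
       [-0.9995,  0.0268,  0.0148, -0.1018],
       [ 0.0185,  0.1449,  0.9893,  1.0843],
       [ 0.    ,  0.    ,  0.    ,  1.    ]])}
{'fx': 297.3186396354542, 'fy': 297.3186396354542, 'cx': 255.35232849130776, 'cy': 193.8403390016488, 'T_tool_cam': array([[ 0.001 ,  0.9656,  0.2599,  0.0735],
       [ 1.    , -0.0008, -0.001 , -0.0009],
       [-0.0008,  0.2599, -0.9656, -0.17  ],
       [ 0.    ,  0.    ,  0.    ,  1.    ]])} 0.1
```

View pics/scene0.png

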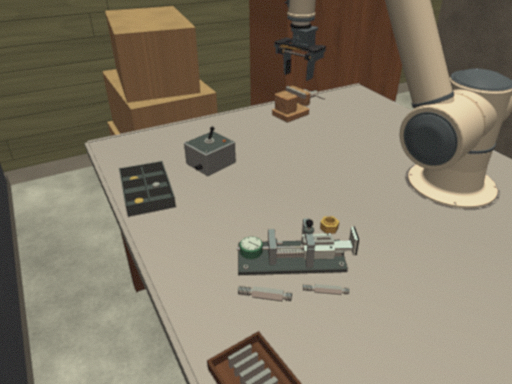

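View pics/top0.png

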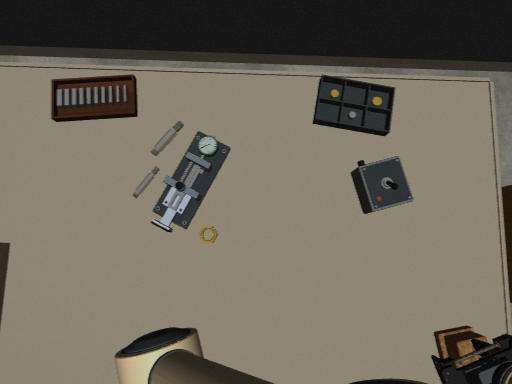

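The scene view shows the comparator near (290,255) with its pad at (354,240). The top view shows its base around (192,180), pad at (161,225), knob at (180,186), dial at (208,146) and nut at (208,235). I'll enlarge both next.

Run:
```python
import cv2,numpy as np
t=cv2.imread("pics/top0.png")[120:250,125:245]; s=cv2.imread("pics/scene0.png")[205:285,225:375]
t=cv2.resize(t,None,fx=4.6,fy=4.6,interpolation=cv2.INTER_CUBIC)
s=cv2.resize(s,None,fx=5.3,fy=5.3,interpolation=cv2.INTER_CUBIC)
for im,f,x0,y0 in((t,4.6,125,120),(s,5.3,225,205)):
    for k in range(0,200,10):
        cv2.putText(im,str(x0+k),(int(k*f),9),0,.33,(0,0,255),1); cv2.putText(im,str(y0+k),(0,int(k*f)+4),0,.33,(0,0,255),1)
        cv2.line(im,(int(k*f),10),(int(k*f),16),(0,0,255),1); cv2.line(im,(24,int(k*f)),(30,int(k*f)),(0,0,255),1)
cv2.imwrite("pics/tc.png",t);cv2.imwrite("pics/sc.png",s)
```

```text
(no output)
```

View pics/tc.png

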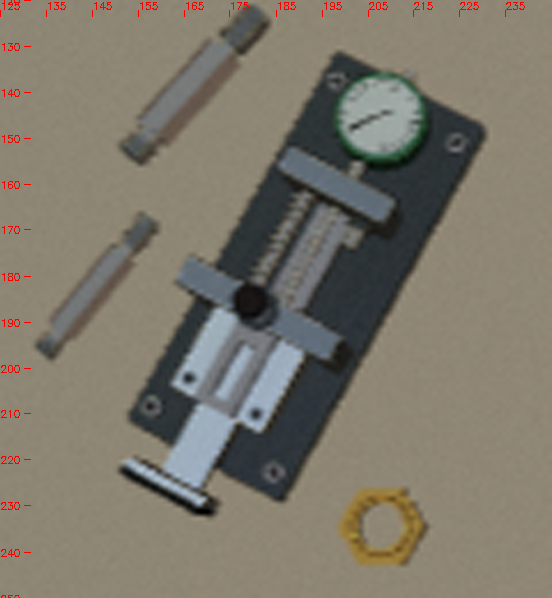

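View pics/sc.png

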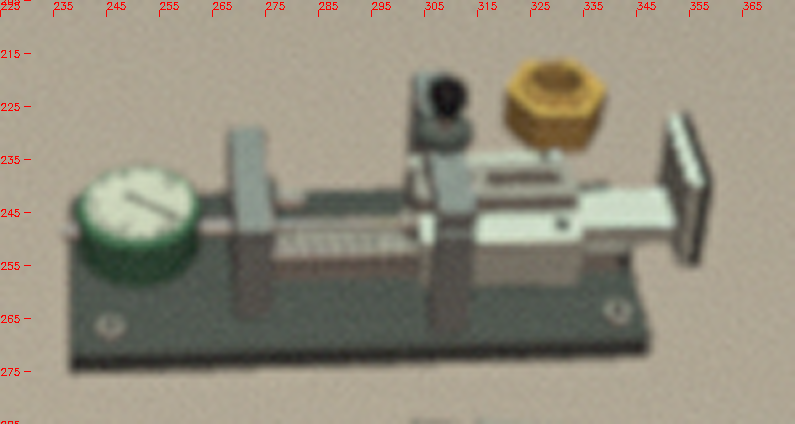

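The crops give clear pixel positions: top-plate corners, knob centre, pad top-edge ends. I'll fit the comparator's pose from both views, and triangulate the knob and pad corner as a check.

```bash
cat > cam.py <<'E'
import numpy as np
def proj(P,c):
    T=np.linalg.inv(c["pose"]); p=np.atleast_2d(P)@T[:3,:3].T+T[:3,3]
    return np.c_[c["cx"]+c["fx"]*p[:,0]/-p[:,2], c["cy"]+c["fy"]*p[:,1]/p[:,2]]
E
python3 - <<'E'
from bench import ctrl
import numpy as np
from cam import proj
from scipy.optimize import least_squares
np.set_printoptions(precision=4,suppress=True)
C={n:ctrl.camera_params(n) for n in("top","scene")}
o={"top":(4.6,125,120),"scene":(5.3,225,205)}
px=lambda n,u,v:np.array([(u+.5)/o[n][0]-.5+o[n][1],(v+.5)/o[n][0]-.5+o[n][2]])
M=[("top",338,52,.175,.055,.016),("top",486,135,.175,-.055,.016),("top",283,498,-.095,-.055,.016),("top",130,412,-.095,.055,.016),
("scene",72,357,.175,.055,.016),("scene",648,345,-.095,.055,.016),("top",250,297,0,0,.122),("scene",447,85,0,0,.120),
("top",122,470,-.121,.026,.082),("top",208,512,-.121,-.026,.082),("scene",706,180,-.121,.026,.082)]
def W(p,L): c,s=np.cos(p[2]),np.sin(p[2]); return np.array([p[0]+c*L[0]-s*L[1],p[1]+s*L[0]+c*L[1],L[2]])
def f(p): return np.concatenate([proj(W(p,m[3:]),C[m[0]])[0]-px(*m[:3]) for m in M])
r=least_squares(f,[.5,.1,-.4],loss="soft_l1"); print(r.x,np.rad2deg(r.x[2])); print(f(r.x).reshape(-1,2))
def tri(a,b): return least_squares(lambda P:np.r_[proj(P,C["top"])[0]-px("top",*a),proj(P,C["scene"])[0]-px("scene",*b)],[.5,.1,.05]).x
k=tri((250,297),(447,85)); print("knob",k,"padcorner",tri((122,470),(706,180)),"fit",W(r.x,(-.121,.026,.082)))
print("pad centre",W(r.x,(-.121,0,.056)))
E
```

```text
[ 0.6094  0.0678 -0.4547] -26.05352906106552
[[-0.1286 -1.7707]
 [ 0.7172 -2.9226]
 [ 0.2642  0.1981]
 [-0.4083  0.9877]
 [-0.8411 -1.0125]
 [ 1.2457 -2.4434]
 [ 0.4173 -0.3012]
 [ 0.1505  0.1978]
 [ 0.0603 -0.194 ]
 [-1.509  -0.2551]
 [ 1.5454 -0.0442]]
knob [0.6095 0.0685 0.121 ] padcorner [0.5134 0.1431 0.0814] fit [0.5121 0.1443 0.082 ]
pad centre [0.5007 0.121  0.056 ]
```

The fit is consistent: the triangulated knob and pad corner agree with it to 2 mm. I'll shut the fingers, hover in front of the pad, and check with the wrist camera by overlaying the predicted pad outline.

```bash
cat >> cam.py <<'E'
P0=np.array([.5007,.1210,.056]); YAW=-.4547
d=np.array([np.cos(YAW),np.sin(YAW),0]); l=np.array([-d[1],d[0],0]); Z=np.array([0,0,1.])
R=np.c_[-d,l,-Z]   # tool x away from the bridge
def wproj(P,c,pos,rot):
    T=np.eye(4);T[:3,:3]=rot;T[:3,3]=pos
    T=np.linalg.inv(T@c["T_tool_cam"]);p=np.atleast_2d(P)@T[:3,:3].T+T[:3,3]
    q=np.c_[p[:,0],-p[:,1]];n=np.linalg.norm(q,axis=1,keepdims=True)
    return q/n*np.arctan2(n,-p[:,2:])*c["fx"]+[c["cx"],c["cy"]]
E
python3 - <<'E'
from bench import ctrl
import numpy as np,cv2
from cam import *
ctrl.command_gripper(0)
p=P0-.085*d; p[2]=.2
print(ctrl.ik(p,R)); low=p.copy(); low[2]=.045
print(np.linalg.det(R))
ctrl.goto(p,R); print(ctrl.ik(low,R),ctrl.current_t())
pos,rot=np.array(ctrl.current_tool_pos()),np.array(ctrl.current_eef_rot())
im=ctrl.read_camera("wrist").copy(); cv2.imwrite("pics/w0raw.png",im)
np.savez("w0.npz",pos=pos,rot=rot)
c=ctrl.camera_params("wrist")
K=np.array([P0+s*.026*l+h*.026*Z for s,h in((1,1),(-1,1),(-1,-1),(1,-1))]+[P0+.121*d+(.122-.056)*Z])
q=wproj(K,c,pos,rot); print(q,pos)
im=cv2.resize(im,None,fx=1.5,fy=1.5,interpolation=cv2.INTER_CUBIC)
for u in q: cv2.circle(im,tuple(int(x) for x in u*1.5),3,(0,0,255),1)
cv2.imwrite("pics/w0.png",im)
E
```

```text
[ 1.29002676e+01  1.54997347e+01  1.01395230e+02 -2.54444375e-14
  6.31050349e+01 -5.10473415e+01]
1.0
[ 1.29002676e+01  3.03360350e+01  1.11083806e+02 -2.54444375e-14
  3.85801591e+01 -5.10473415e+01] 4.1667
[[278.56314604 264.64348907]
 [231.15567483 264.6235544 ]
 [234.25908711 244.82973523]
 [275.62867915 244.8413788 ]
 [254.88704546 366.53874743]] [0.42468888 0.1578869  0.19999664]
```

View pics/w0.png

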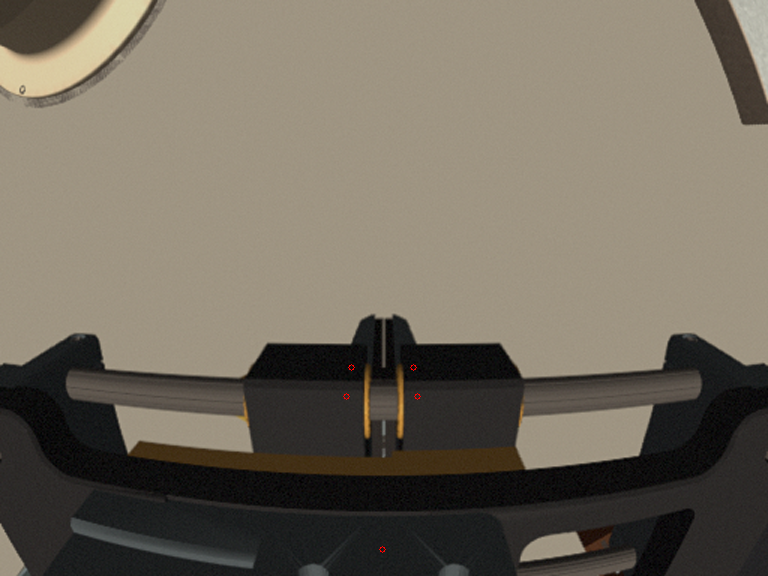

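The gripper hides the pad in this view, since the camera sits on the far side. The two-view fit is good enough, so I'll lower in the free space and approach until contact.

Run:
```python
from bench import ctrl
import numpy as np,cv2
from cam import *
np.set_printoptions(precision=4,suppress=True)
p=P0-.085*d; p[2]=.046
ctrl.move_l(p,vel=.12); print(ctrl.current_t(),ctrl.current_contact_force())
q=P0-.002*d; q[2]=.046
hit=ctrl.move_l(q,vel=.03,contact_N=2.5)
pos=np.array(ctrl.current_tool_pos()); print(hit,"along",(pos-P0)@d,"lat",(pos-P0)@l,ctrl.current_contact_force(),ctrl.current_t())
s=ctrl.read_camera("scene")[150:290,225:415]
cv2.imwrite("pics/s1.png",cv2.resize(s,None,fx=4,fy=4,interpolation=cv2.INTER_CUBIC))
```

```text
5.65 [ 1.0098  0.2071 -0.3092]
True along -0.01798216216670827 lat -0.00018779497318396698 [-2.4249  2.7219  1.8875] 7.625
```

View pics/s1.png

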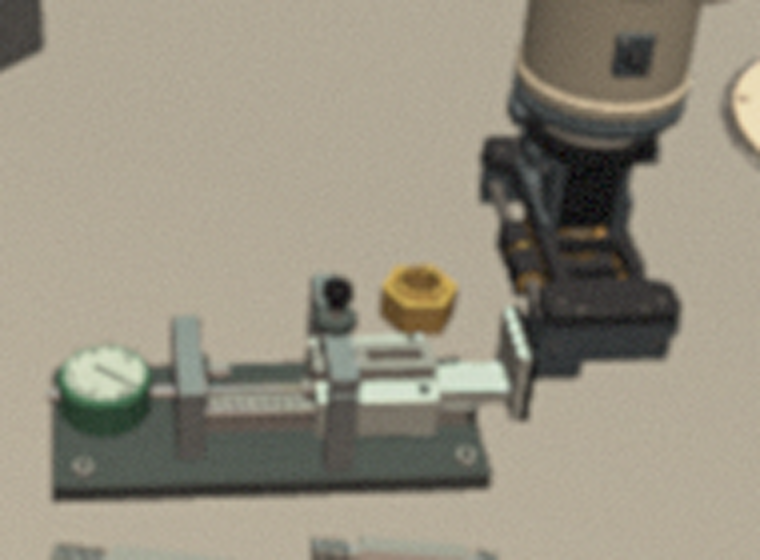

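The fingers touch the pad front at (525,350) in the crop, within 2 mm of the prediction, and nothing else is near. I'll push to the stop.

Run:
```python
from bench import ctrl
import numpy as np
from cam import *
np.set_printoptions(precision=4,suppress=True)
p0=np.array(ctrl.current_tool_pos())
hit=ctrl.move_l(p0+.058*d,vel=.03,contact_N=20)
pos=np.array(ctrl.current_tool_pos()); print(hit,"travel",(pos-p0)@d,np.array(ctrl.current_contact_force())@d,ctrl.current_t())
ctrl.sleep(.3)
pos=np.array(ctrl.current_tool_pos()); print("travel",(pos-p0)@d,ctrl.current_contact_force(),ctrl.current_t())
np.save("p0.npy",p0)
```

```text
True travel 0.04869746540260029 -11.704644994081967 9.225
travel 0.04816252715071249 [-9.531   7.6999  7.9172] 9.525
```

Travel is 48 mm, though the force is only about spring level. I'll press a little more to be sure the stop is reached, then ease back slowly.

Run:
```python
from bench import ctrl
import numpy as np
from cam import *
p0=np.load("p0.npy")
def rep(m):
    f=np.array(ctrl.current_contact_force()); print(m,"travel %.4f"%((np.array(ctrl.current_tool_pos())-p0)@d),"F.d %.1f"%(f@d),f.round(1),ctrl.current_t())
print(ctrl.move_l(p0+.055*d,vel=.015,contact_N=12)); rep("in")
ctrl.sleep(.4); rep("held")
for x in(.046,.040,.034,.029,.025,.021,.015): ctrl.move_l(p0+x*d,vel=.03); rep("back")
ctrl.move_l(p0-.06*d,vel=.08); rep("clear")
q=p0-.06*d; q[2]=.22; ctrl.move_l(q,vel=.15); rep("up")
```

```text
True
in travel 0.0485 F.d -11.4 [-8.6  8.4  6.8] 9.825
held travel 0.0480 F.d -11.0 [-8.1  8.5  6.9] 10.225
back travel 0.0433 F.d -11.6 [-11.    3.8   1.9] 10.5083
back travel 0.0375 F.d -11.0 [-10.3   3.9  -0.5] 10.8583
back travel 0.0316 F.d -9.6 [-9.1  3.1  0.2] 11.2083
back travel 0.0267 F.d -9.4 [-8.7  3.5 -1.7] 11.525
back travel 0.0245 F.d -5.4 [-5.   2.  -1.2] 11.8083
back travel 0.0214 F.d 0.8 [ 0.8 -0.  -0.7] 12.0917
back travel 0.0149 F.d 0.2 [ 0.1 -0.2  0.6] 12.4417
clear travel -0.0595 F.d 0.1 [0.2 0.  0.2] 13.525
up travel -0.0603 F.d 0.6 [0.7 0.1 1.1] 14.8417
```

The carriage held its stop position, came back under the finger and released at mid stroke. I'll look once to confirm the latch.

Run:
```python
from bench import ctrl
import cv2
s=ctrl.read_camera("scene")[200:310,225:415]
cv2.imwrite("pics/s2.png",cv2.resize(s,None,fx=4.2,fy=4.2,interpolation=cv2.INTER_CUBIC))
```

```text
(no output)
```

View pics/s2.png

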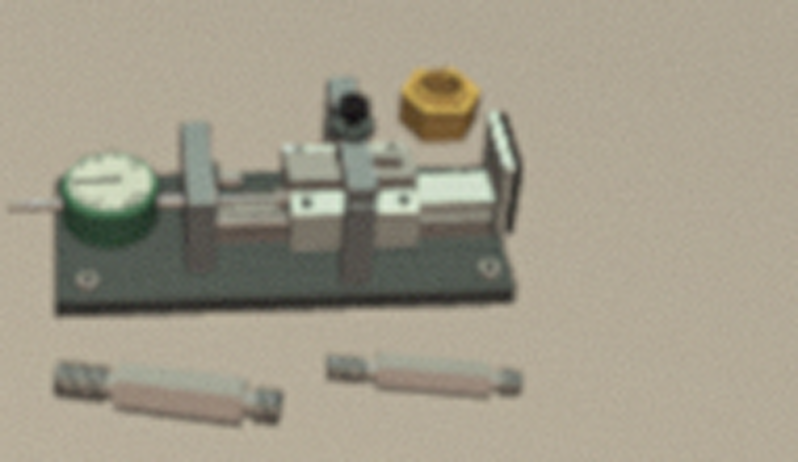

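The carriage is part-way in (pad at (505,170)), the knob at (352,106) has dropped, the nut and gauges are undisturbed, and the robot is clear.

```bash
python3 -c "
from bench import ctrl
print(ctrl.sign_off(),ctrl.current_t())"
```

```text
the job is handed in; nothing more can be done
the job is handed in; nothing more can be done
```

The job is handed in, with no verdict shown: I pushed the carriage to what I take to be its rear stop (about 48 mm of finger travel, halted there twice) and eased it back; the last picture shows it part-way in with the knob dropped, the nut and gauges in place and the robot clear.

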